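# Couple the drive gear to a mixing valve set at mid position

### The arm

A 7-joint arm with a two-finger parallel gripper is mounted at the origin on a cart in front of the work surface, level with it; the furniture and walls round the work are solid. World frame = base frame: x ahead of the robot, y to its left, z up, the work surface at z = 0. Lengths are in mm, angles in rad, forces in N, time in s.
With the tool pointing down it reaches from about 400 to 875 mm from the base axis. Payload 19.3 kg.
Tool frame: the origin (TCP) lies at the very end of the fingers, on their centre line; the grasp point (between the pads) lies 19 mm behind it (grip_point_offset is the z of the grasp point in the tool frame, in mm); z points along the fingers, x is the direction in which the jaws open and shut, and the axes are right-handed (so a half turn about z gives the same grasp; the last joint's range is limited). The gripper opens to 85 mm and grips with 20 to 120 N. Pads are 22 mm wide; open, the fingers measure 114 mm over their backs; the gripper's body (76 mm by 85 mm) begins 54 mm behind the grasp point. The pads swing forward as they close: fully open they stand 13 mm farther back than shut.
Start: joints at [1.252, 0.521, -0.036, 1.599, 0.021, 1.021, -0.113], TCP at [153.873, -605.754, 231.291] pointing down, gripper open.
Joint ranges: [-2.91, 2.91], [-0.3, 2.13], [-1.5, 1.42], [0.17, 2.43], [-1.26, 4.41], [0.16, 1.93], [-2.52, 2.52]. Speed limits (rad/s): [1.89, 1.89, 2.39, 2.39, 3.01, 3.01, 3.01].

### API

Orientations are given as a 3x3 rotation matrix whose columns are the frame's x, y, z axes.
In Python, from workcell import movep, movel, goto_joints, open_gripper, clamp, wait, inverse_kinematics, read_state, camera, PlanningError, finish_job, grip_point_offset gives the robot as it stands. Calls block until the motion is done:
- movep(position, orientation): joint-space move of the TCP to a pose.
- movel(position, frame=None, max_speed=150, guard=None): straight line of the TCP; frame=None keeps the orientation; max_speed is the mean speed in mm/s. With guard (N) it stops when the force on the tool has changed by that much, and returns True; else False.
- goto_joints(angles): joint-space move.
- open_gripper() and clamp(): open the fingers fully, or close them until they stop; the grip force is fixed at half the most.
- wait(seconds).
- inverse_kinematics(position, orientation): joint angles nearest the present ones, or None.
- read_state(): the state.
- camera(name): name is "side" or "top" or "wrist"; returns a dict with "image" (400x640x3 uint8, blue, green, red), "range_z" (400x640 float32, mm along the optical axis (not along the pixel's ray), 0 where there is no reading), "fx", "fy", "cx", "cy" (pixels), "dist_coeffs" ([k1, k2, p1, p2, k3] as OpenCV has them; the pictures are not rectified), "cam_to_world" (4x4, takes a point from camera to world coordinates). Camera axes: x right, y up, looking along -z (the intrinsics and any distortion apply to the point x, -y, -z); pixel columns grow to the right and rows downward; lengths in mm; the calibration is good to about 2 mm. A picture is of the moment at which its call begins.
A pose or a line that the arm cannot do raises PlanningError and nothing moves.
- finish_job(): hands the job in, once; it reports no verdict.
The state is a dict: "time": time; "qpos": joint angles; "qvel": joint speeds; "joint_efforts": joint torques, N m; "eef_pos": TCP position; "tool_rot": TCP orientation; "ft_force": force on the tool from outside, world axes, zero at the start; "torque": the same for the moment, N m; "finger_gap": finger opening in mm.
Only numpy, scipy, OpenCV 4.12 (cv2) and the standard library are available. Lean on these libraries where they do the work, as an engineer would, in place of code of your own. Each camera call takes 0.05 s, during which the arm holds its last target.

### The job

Turn the red lever of the brass mixing valve to its mid position, so that it points between the two green lines, and let go of it. Then pick up the dark gear, set it hub up over the valve's splined stem, turn it until the splines mesh and push it fully home against the spring washer, with the lever still at mid position. Finish while holding the gear pressed fully down, so that a colleague can snap the retaining ring into the groove at the tip of the stem; leave the screwdriver, the cutters and the circuit boards lying about where they are.

Things in the scene. Friction and masses are not known exactly. Their poses are not given: they have to be found in the camera images.
- valve_fixture: aluminium base plate, 150 x 130 x 12 mm, fixed to the worktop, with a brass three-way valve. Origin: underside of the plate, on the upright stem's axis; z up. Ports along its +y, -y and +x; the lever's arc is on its -x side, over a white scale plate (64 to 66 mm up, reaching 56 mm from the axis). Nothing but the lever and the parts on the stem stands higher than 66 mm.
- valve_lever (a joint): turn of the stem with its red lever, rad, 0 to 1.57, growing anticlockwise seen from above; 0 and 1.57 are the scale's end strokes, 45 degrees either side of the fixture's -x. Mid position is 0.785: the lever points along the fixture's -x, between two green lines 9 degrees to either side. It stays where it is left; about 0.3 N m turns it (3.5 N at the grip).
- lever_grip (a point): middle of the lever's red grip: 45 mm long, 15 mm wide, 12 mm high, 85 mm from the stem's axis, 73 mm above the worktop, free underneath down to the 12 mm base plate. x points outward along the lever, z up; turns with the lever.
- stem_tip (a point): centre of the tip of the steel stem, 138 mm above the worktop, on the axis that the lever turns about; x along the lever, turns with it; z up. From the tip down: a cone of 5 mm, then a plain pilot 18 mm in diameter with a black retaining-ring groove 5 to 7 mm below the tip; the splines begin 32 mm below the tip.
- stem_splines (a point): on the stem's axis level with the splines' tops, 106 mm above the worktop; axes as stem_tip. Six round splines run from here down to the washer, at 0, 60, .. 300 degrees from x: 28 mm over all, each 6 mm wide, with domed tops.
- seat_washer (a joint): steel washer, 52 mm across, round the foot of the stem, on which the gear sits: m pressed down, 0 (up, its face 92 mm above the worktop) to 0.006 (fully down, 86 mm). Its spring pushes up with 4 N at 0 and 9 N at 0.006, so the gear rises again when it is let go.
- gear_center (a point): centre (half-way up, on the axis) of the loose dark steel gear, about 0.16 kg, 44 mm high, standing flat with its hub up; z up. Toothed rim 76 mm across, 10 mm high; above it a hexagon hub, 38 mm across flats, up to 44 mm, its flats facing 0, 60, .. 300 degrees from x. Centre relative to stem_tip: 10 mm below when unmeshed on the splines, 24 mm at the washer, 30 mm fully home.
- gear_bore (a point): mouth of the gear's bore, centre of its underside, axes as gear_center. The bore is 21 mm wide and goes through; in its lower 22 mm it has six grooves with lead-in for the splines, at the same angles as the hub's flats and the six dark spots on the rim. The gear meshes when its x is a multiple of 60 degrees from stem_tip's x (play about 5 degrees either way, 1 mm sideways).
- driver_1: small screwdriver with orange handle, 164 mm long, 21 mm high, origin at its middle on the worktop; bystander
- board_3: small green circuit board, 30 x 94 x 10 mm, origin on the worktop; bystander
- cutters: side cutters with red handles, 132 x 49 x 11 mm, origin on the worktop; bystander
Mind the look-alikes: they are no part of the job. There is more than one size of the part that bears gear_center; the job needs the middle-sized.

How it is judged:
By the outcome, as a careful person would: the job done as asked, in the order asked, and still so for the second after the job is handed in, while the arm keeps its last pose, push and grip.
It also fails if it takes over 61 s, if anything falls off the work surface, if the arm or the gripper's body presses on something with over 40 N, if the wrist force passes 120 N, or if a joint passes its speed limit or range.

## Working session

There is one attempt and no reset: what is moved stays moved. The work goes in short steps, each a Python script; the robot and the scene stay as the last script left them, time stands still between calls to the robot, and variables do not carry over. Pictures are saved under pics/ and viewed, and the job is handed in when it is done.

```bash
ls; mkdir -p pics
cat > h.py <<'E'
import numpy as np, cv2, pickle
from workcell import *
def snap(n,save):
    c=camera(n); pickle.dump(c,open(f'pics/{save}.pkl','wb')); cv2.imwrite(f'pics/{save}.png',c['image']); return c
def load(s): return pickle.load(open(f'pics/{s}.pkl','rb'))
def K(c): return np.array([[c['fx'],0,c['cx']],[0,c['fy'],c['cy']],[0,0,1.]])
def rays(c,px):
    p=cv2.undistortPoints(np.array(px,float).reshape(-1,1,2),K(c),np.array(c['dist_coeffs'],float)).reshape(-1,2)
    d=np.c_[p[:,0],-p[:,1],-np.ones(len(p))]
    T=np.array(c['cam_to_world']); return T[:3,3], d@T[:3,:3].T
def onplane(c,px,z):
    o,d=rays(c,px); return o+d*((z-o[2])/d[:,2])[:,None]
def bydepth(c,px):
    px=np.array(px).reshape(-1,2); o,d=rays(c,px)
    r=np.array([c['range_z'][int(v),int(u)] for u,v in px]); return o+d*r[:,None]
def proj(c,P):
    T=np.array(c['cam_to_world']); q=(np.array(P,float).reshape(-1,3)-T[:3,3])@T[:3,:3]
    q=q*[1,-1,-1]
    return cv2.projectPoints(q,np.zeros(3),np.zeros(3),K(c),np.array(c['dist_coeffs'],float))[0].reshape(-1,2)
E
python3 - <<'E'
from h import *
np.set_printoptions(precision=3,suppress=True)
for n in ('side','top','wrist'):
    c=snap(n,n+'0'); print(n,c['fx'],c['cx'],c['dist_coeffs']); print(np.array(c['cam_to_world']))
s=read_state(); print(s, grip_point_offset)
E
```

```text
pics
side 361.0489992099742 318.17545131699626 [-0.018  0.     0.     0.     0.   ]
[[ -0.852   0.298  -0.43  190.728]
 [ -0.523  -0.484   0.702 697.898]
 [  0.001   0.823   0.568 604.551]
 [  0.      0.      0.      1.   ]]
top 461.5510037697482 319.4088616908623 [-0.046  0.     0.     0.     0.   ]
[[   0.025    0.995   -0.093  446.483]
 [  -1.       0.025   -0.009   96.352]
 [  -0.007    0.094    0.996 1245.838]
 [   0.       0.       0.       1.   ]]
wrist 289.24117305569575 318.35888115637925 [-0.049  0.     0.     0.     0.   ]
[[   0.246    0.918    0.311  233.542]
 [  -0.969    0.234    0.077 -585.293]
 [  -0.002   -0.32     0.947  374.371]
 [   0.       0.       0.       1.   ]]
{'time': 0.15, 'qpos': array([ 1.252,  0.522, -0.036,  1.6  ,  0.021,  1.021, -0.113]), 'qvel': array([ 0.001, -0.   ,  0.001,  0.001, -0.001, -0.   , -0.001]), 'joint_efforts': array([  0.002, -92.739,   1.981, -37.005,   0.018,   0.006,   0.   ]), 'eef_pos': array([ 153.808, -605.566,  230.877]), 'tool_rot': array([[ 0.246, -0.969, -0.   ],
       [-0.969, -0.246,  0.001],
       [-0.001,  0.   , -1.   ]]), 'ft_force': array([-0.578,  0.536,  0.031]), 'torque': array([0.047, 0.008, 0.026]), 'finger_gap': 85.28960861039677} -18.700000000000003
```

View pics/top0.png

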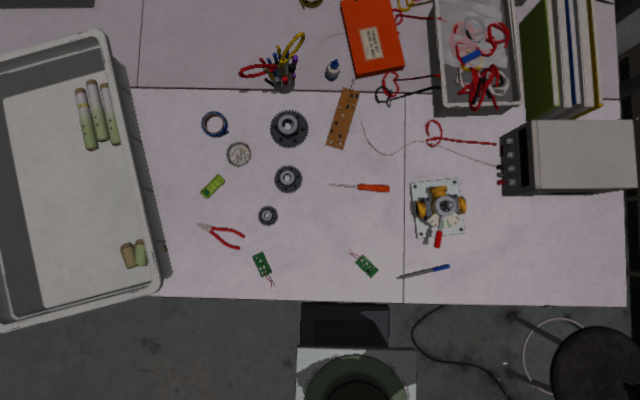

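View pics/side0.png

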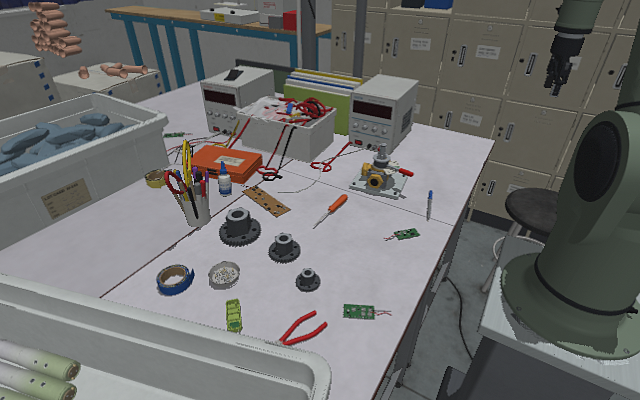

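Gear candidates in the top view: large at (289,128), middle at (288,179) and small at (268,215). The middle one fits if its rim measures 76 mm. The valve is at (440,207) with its red lever at (438,240). I'll check with crops.

Run:
```python
from h import *
np.set_printoptions(precision=1,suppress=True)
c=load('top0'); im=c['image']
a=cv2.resize(im[100:230,230:330],None,fx=4,fy=4,interpolation=cv2.INTER_CUBIC)
b=cv2.resize(im[170:260,400:480],None,fx=5,fy=5,interpolation=cv2.INTER_CUBIC)
H=max(a.shape[0],b.shape[0]); 
o=np.zeros((H,a.shape[1]+b.shape[1],3),np.uint8); o[:a.shape[0],:a.shape[1]]=a; o[:b.shape[0],a.shape[1]:]=b
cv2.imwrite('pics/crop1.png',o)
# gears: dark masks 
g=cv2.cvtColor(im,cv2.COLOR_BGR2GRAY); m=(g<95).astype(np.uint8); m[:, :230]=0;m[:,330:]=0;m[:100]=0;m[230:]=0
cs,_=cv2.findContours(m,cv2.RETR_EXTERNAL,cv2.CHAIN_APPROX_NONE)
for k in cs:
    if cv2.contourArea(k)>100:
        (u,v),r=cv2.minEnclosingCircle(k); P=onplane(c,[[u,v],[u-r,v],[u+r,v]],10); print(u,v,r,P[0],np.linalg.norm(P[1]-P[2]))
hsv=cv2.cvtColor(im,cv2.COLOR_BGR2HSV)
m=(((hsv[...,0]<8)|(hsv[...,0]>172))&(hsv[...,1]>150)&(hsv[...,2]>80)).astype(np.uint8); m[:,:400]=0;m[:,480:]=0;m[:170]=0;m[260:]=0
ys,xs=np.nonzero(m); print(xs.mean(),ys.mean(),len(xs),onplane(c,[[xs.mean(),ys.mean()]],79))
# stem tip by depth
z=[];
D=c['range_z']
for v in range(180,235):
  for u in range(410,470):
    p=bydepth(c,[[u,v]])[0]
    if p[2]>110 and D[v,u]>0: z.append([u,v,*p])
z=np.array(z); print(len(z),z.mean(0),z[:,4].max())
```

```text
267.5 215.5 9.924817085266113 [495.5 245.3  10. ] 53.31299388719939
287.9019470214844 178.88235473632812 14.0624361038208 [595.6 193.7  10. ] 75.97002175854364
288.7998352050781 128.45291137695312 19.34203338623047 [734.2 195.8  10. ] 105.66725788142514
437.8235294117647 238.9294117647059 85 [[ 444.4 -194.1   79. ]]
65 [ 448.3  204.5  528.2 -206.3  131.8] 143.08059857055287
```

View pics/crop1.png

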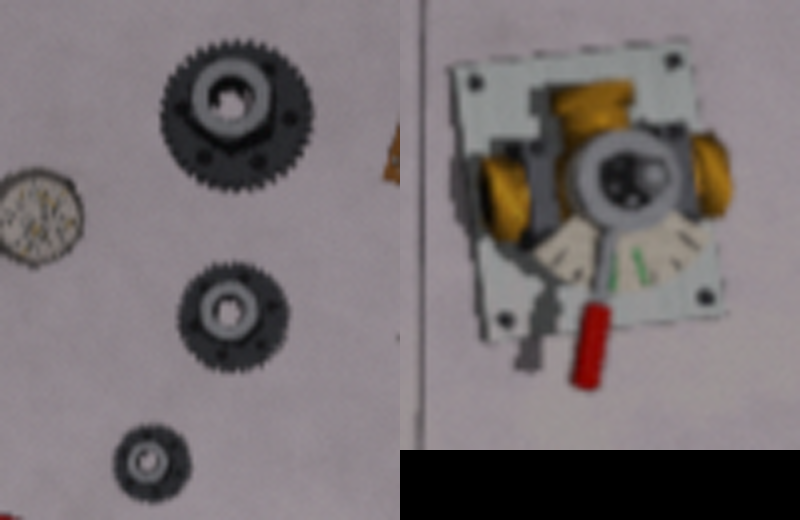

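The crop confirms the middle gear: (288,179), 76 mm rim, at about (596,194). The lever is left of the green lines, so it must turn anticlockwise. Next I'll take a close wrist view of the valve.

Run:
```python
from h import *
np.set_printoptions(precision=2,suppress=True)
a=np.radians(-85)
x=np.array([np.cos(a),np.sin(a),0]); z=np.array([0,0,-1.]); R=np.c_[x,np.cross(z,x),z]
print(inverse_kinematics([455,-200,230],R))
movep([455,-200,230],R); s=read_state(); print(s['time'],s['eef_pos'],s['qpos'])
snap('wrist','w1')
```

```text
[ 0.48  0.33 -0.24  1.92  0.1   0.9  -1.28]
1.9833 [ 454.79 -200.86  229.98] [ 0.48  0.33 -0.24  1.92  0.1   0.9  -1.28]
```

View pics/w1.png

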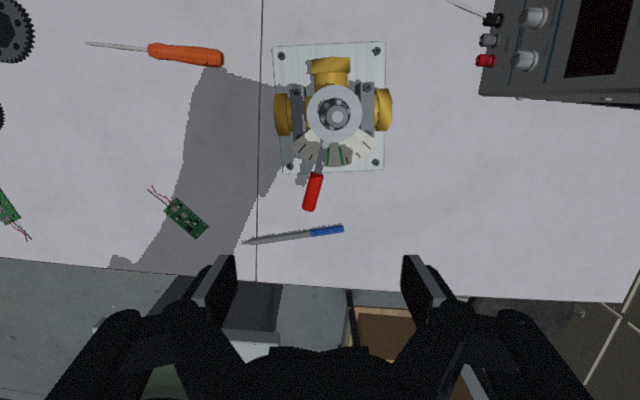

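Run:
```python
from h import *
np.set_printoptions(precision=2,suppress=True)
c=load('w1'); im=c['image']
cv2.imwrite('pics/w1c.png',cv2.resize(im[35:220,260:400],None,fx=4,fy=4,interpolation=cv2.INTER_CUBIC)[:600*2])
hsv=cv2.cvtColor(im,cv2.COLOR_BGR2HSV)
box=np.zeros(im.shape[:2],bool); box[120:220,280:400]=1
m=(((hsv[...,0]<8)|(hsv[...,0]>172))&(hsv[...,1]>150)&(hsv[...,2]>60)&box)
ys,xs=np.nonzero(m); rect=cv2.minAreaRect(np.c_[xs,ys].astype(np.float32)); print('red',rect)
P=onplane(c,cv2.boxPoints(rect),76); print(P, P.mean(0))
g=(hsv[...,0]>45)&(hsv[...,0]<85)&(hsv[...,1]>60)&box
n,l,st,ce=cv2.connectedComponentsWithStats(g.astype(np.uint8))
for i in range(1,n): 
    if st[i,4]>4: print('green',ce[i],st[i,4],onplane(c,[ce[i]],66)[0])
# washer by depth
D=c['range_z'];vs,us=np.mgrid[70:160,290:390];px=np.c_[us.ravel(),vs.ravel()]
W=bydepth(c,px)
w=np.abs(W[:,2]-92)<4; q=px[w].astype(np.float32); cc=cv2.minEnclosingCircle(q); print('washer px',cc,onplane(c,[cc[0]],92), W[w][:,2].mean())
(X,r)=cv2.minEnclosingCircle(W[w][:,:2].astype(np.float32)); print(X,r)
t=W[:,2]>115; print('pilot',W[t].mean(0),W[:,2].max(),t.sum())
t=W[:,2]>133; print('tip',W[t].mean(0),cv2.minEnclosingCircle(W[t][:,:2].astype(np.float32)))
lv=m&(D>0); print('lever z',np.median([bydepth(c,[[u,v]])[0][2] for v,u in zip(*np.nonzero(lv))]))
```

```text
red ((312.1470947265625, 191.41175842285156), (12.611852645874023, 38.07809066772461), 14.03624439239502)
[[ 423.81 -184.62   76.  ]
 [ 466.08 -191.51   76.  ]
 [ 463.89 -204.64   76.  ]
 [ 421.38 -198.31   76.  ]] [ 443.79 -194.77   76.  ]
green [327.63 155.79] 43 [ 482.33 -208.2    66.  ]
green [340.81 155.69] 42 [ 483.67 -222.24   66.  ]
washer px ((334.0876159667969, 112.93299102783203), 28.551942825317383) [[ 527.8  -209.13   92.  ]] 92.9581745158161
(526.8790283203125, -209.3467559814453) 26.177467346191406
pilot [ 527.96 -207.83  156.76] 373.551160432578 459
tip [ 527.93 -207.89  157.25] ((529.4566650390625, -205.455322265625), 13.817855834960938)
lever z 79.49727524004848
```

View pics/w1c.png

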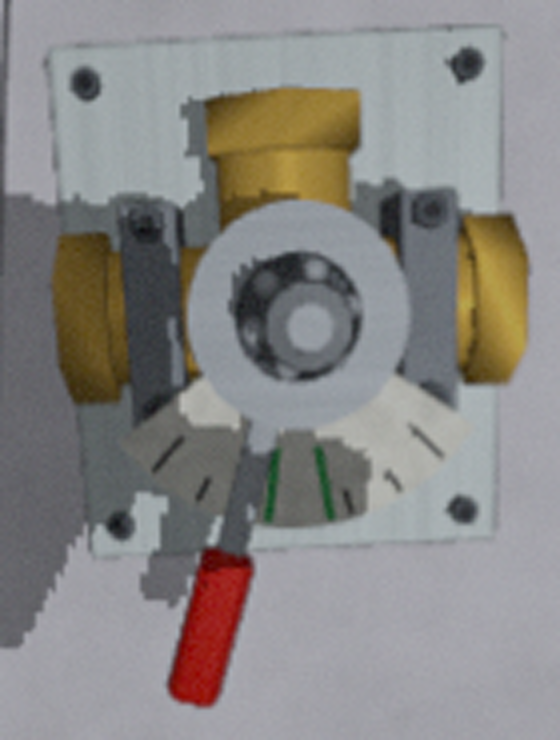

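The wrist crop shows the red grip at (312,191), left of the green lines at (328,156) and (341,156), and the washer centre at (334,113). The grip is 84.7 mm from the axis against the 85 given. I'll cross-check the mid direction with the plate holes.

Run:
```python
from h import *
np.set_printoptions(precision=2,suppress=True)
c=load('w1')
f=lambda u,v:[260+(u+.5)/4-.5,35+(v+.5)/4-.5]
H=onplane(c,[f(86,83),f(466,63),f(120,523),f(463,508)],14)
print(H)
for a,b in((0,2),(1,3),): d=H[b]-H[a]; print(np.degrees(np.arctan2(d[1],d[0]))%360)
for a,b in((0,1),(2,3),): d=H[b]-H[a]; print((np.degrees(np.arctan2(d[1],d[0]))-90)%360)
print(onplane(c,[f(310,328)],138), onplane(c,[f(299,310)],92))
A=onplane(c,[f(299,310)],92)[0]
for p in ((168,455),(427,440),(204,489),(391,482),(347,503),(272,485),(324,483)):
    d=onplane(c,[f(*p)],66)[0]-A; print(p,np.degrees(np.arctan2(d[1],d[0]))%360,np.hypot(*d[:2]))
c=load('top0'); print(onplane(c,[[400+627/5-80-.4,170+180/5-.4]],92))
```

```text
[[ 583.37 -147.     14.  ]
 [ 598.05 -253.9    14.  ]
 [ 456.87 -163.95   14.  ]
 [ 471.05 -271.35   14.  ]]
187.63227367374097
187.82056480525716
187.81741903343485
187.52414003848872
[[ 526.67 -209.28  138.  ]] [[ 528.55 -209.33   92.  ]]
(168, 455) 144.16193966783482 50.198733456955175
(427, 440) 231.44746076724434 49.36175099537685
(204, 489) 158.6241312634348 52.56726790001143
(391, 482) 215.5408914599709 52.49850961163236
(347, 503) 201.47908792352771 53.08811529722476
(272, 485) 178.61207997026668 46.32003836802776
(324, 483) 195.88535162003097 46.32934023679386
[[ 528.08 -208.69   92.  ]]
```

```bash
cat >> h.py <<'E'
AX=np.array([527.4,-209.2]); MID=187.7
def Rt(deg):
    a=np.radians(deg); x=np.array([np.cos(a),np.sin(a),0]); z=np.array([0,0,-1.]); return np.c_[x,np.cross(z,x),z]
def lp(th,z,r=85):
    t=np.radians(th); return [AX[0]+r*np.cos(t),AX[1]+r*np.sin(t),z]
E
python3 - <<'E'
from h import *
np.set_printoptions(precision=2,suppress=True)
movep(lp(170.1,130),Rt(260.1))
print('hit',movel(lp(170.1,55),max_speed=120,guard=15))
clamp(); s=read_state(); print(s['time'],s['finger_gap'],s['ft_force'],s['eef_pos'])
for th in (174.5,178.9,183.3,MID):
    movel(lp(th,55),Rt(th+90),max_speed=60)
s=read_state(); print(s['ft_force'],s['torque'],s['eef_pos'],lp(MID,55))
open_gripper()
movel(lp(MID,230),max_speed=200)
print(read_state()['time'])
c=snap('wrist','w2'); cv2.imwrite('pics/w2c.png',cv2.resize(c['image'][35:230,250:410],None,fx=3,fy=3,interpolation=cv2.INTER_CUBIC))
im=c['image'];hsv=cv2.cvtColor(im,cv2.COLOR_BGR2HSV)
box=np.zeros(im.shape[:2],bool); box[100:235,260:410]=1
m=(((hsv[...,0]<8)|(hsv[...,0]>172))&(hsv[...,1]>150)&(hsv[...,2]>60)&box)
ys,xs=np.nonzero(m); rect=cv2.minAreaRect(np.c_[xs,ys].astype(np.float32))
P=onplane(c,cv2.boxPoints(rect),76).mean(0); d=P[:2]-AX; print(rect,P,np.degrees(np.arctan2(d[1],d[0]))%360,np.hypot(*d))
E
```

```text
hit False
3.9417 14.090997474637712 [-2.55  0.14  7.56] [ 443.7  -194.64   55.24]
[-2.06 -2.08  7.08] [-0.36  0.32  0.05] [ 443.21 -221.11   55.26] [np.float64(443.1664280242389), np.float64(-220.5888257605548), 55]
6.6917
((319.0, 181.5), (39.0, 12.0), 90.0) [ 443.4  -220.62   76.  ] 187.74415031916018 84.76851735749766
```

View pics/w2c.png

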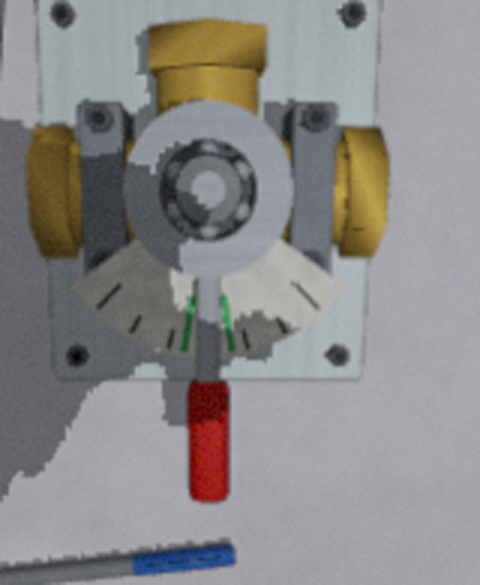

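The lever sits between the green lines: 187.74° measured, 187.7° wanted. On to the gear.

Run:
```python
from h import *
np.set_printoptions(precision=2,suppress=True)
movep([525,190,220],Rt(-82)); s=read_state(); print(s['time'],s['qpos'])
c=snap('wrist','w3'); print(proj(c,[[595.6,193.7,10],[595.6,193.7,44]]))
u,v=proj(c,[[595.6,193.7,25]])[0].astype(int)
cv2.imwrite('pics/w3c.png',cv2.resize(c['image'][max(v-55,0):v+55,u-65:u+65],None,fx=5,fy=5,interpolation=cv2.INTER_CUBIC)); print(u-65,max(v-55,0))
```

```text
8.2917 [-0.11  0.46 -0.47  1.77  0.25  0.97 -2.11]
[[322.48 112.16]
 [322.91 113.28]]
257 57
```

View pics/w3c.png

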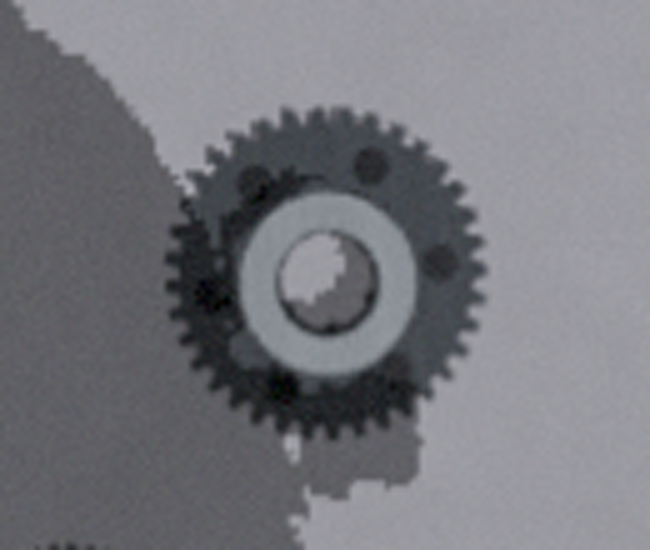

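View pics/w3.png

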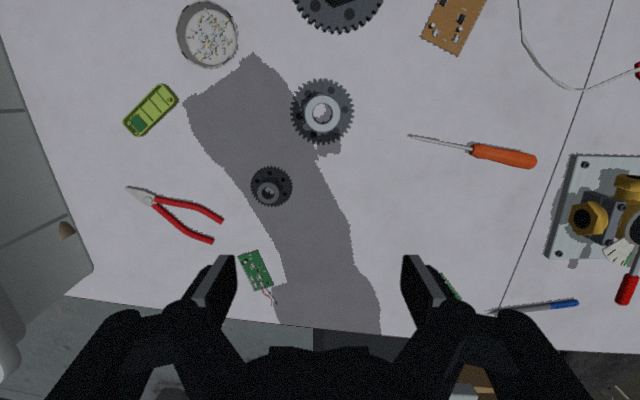

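The enlarged crop shows the middle gear hub-up, hub centre at crop (328,283) = pixel (322.5,113.5), with six dark spots visible on the rim. I'll use the spots to measure its yaw.

Run:
```python
from h import *
np.set_printoptions(precision=2,suppress=True)
c=load('w3')
f=lambda u,v:[257+(u+.5)/5-.5,57+(v+.5)/5-.5]
S=onplane(c,[f(*p) for p in((371,165),(440,262),(256,184),(212,294),(283,387),(397,370))],10)
C=S.mean(0); d=S-C; an=np.degrees(np.arctan2(d[:,1],d[:,0])); print(C,an%60,np.hypot(d[:,0],d[:,1]))
z=np.exp(6j*np.radians(an)).mean(); print('yaw mod60',np.degrees(np.angle(z))/6%60)
print('hub',onplane(c,[f(328,283)],44))
for a in range(-180,181,1):pass
from itertools import product
s=read_state()
y=np.degrees(np.angle(z))/6%60
for k in range(6):
    for lab,p,b in(('gear',[*C[:2],60],y),('stem',[*AX,180],MID)):
        a=(b+60*k+180)%360-180; print(lab,a,inverse_kinematics(p,Rt(a)))
```

```text
[595.41 194.36  10.  ] [46.   45.87 45.74 45.46 45.59 46.56] [27.21 26.87 26.69 27.25 27.3  27.17]
yaw mod60 45.86966742956849
hub [[595.58 194.46  44.  ]]
gear 45.869667429568494 [ 0.13  0.89 -0.85  1.68  0.8   0.95 -0.24]
stem -172.3 [ 0.    0.52  0.38  1.82 -0.25  0.85 -2.5 ]
gear 105.8696674295685 [ 0.31  1.13 -1.28  1.67  1.14  1.27  0.62]
stem -112.30000000000001 [ 0.48  0.5  -0.28  1.8   0.17  0.87 -1.84]
gear 165.8696674295685 [ 0.31  1.13 -1.28  1.67  1.14  1.27  1.67]
stem -52.30000000000001 [ 0.62  0.53 -0.49  1.79  0.31  0.9  -0.91]
gear -134.1303325704315 [-0.66  0.78  0.38  1.73 -0.41  0.71 -2.4 ]
stem 7.7000000000000455 [ 0.79  0.58 -0.73  1.78  0.47  0.96 -0.  ]
gear -74.1303325704315 [-0.14  0.77 -0.41  1.7   0.42  0.76 -2.04]
stem 67.70000000000005 [ 0.94  0.67 -0.99  1.77  0.64  1.06  0.9 ]
gear -14.130332570431506 [-0.    0.81 -0.62  1.69  0.61  0.84 -1.14]
stem 127.70000000000005 [ 1.07  0.83 -1.28  1.77  0.85  1.22  1.78]
```

Run:
```python
from h import *
np.set_printoptions(precision=2,suppress=True)
G=[595.5,194.4]
movep([*G,90],Rt(-74.1))
print('hit',movel([*G,13.5],max_speed=120,guard=12)); print(read_state()['eef_pos'])
clamp(); s=read_state(); print(s['time'],s['finger_gap'],s['ft_force'])
movel([*G,190],max_speed=200); wait(.2); s=read_state(); print(s['time'],s['ft_force'],s['finger_gap'],s['eef_pos'])
snap('wrist','w4'); snap('side','s4')
```

```text
hit False
[595.89 194.68  14.27]
10.2833 37.012480595920564 [-1.8  -1.63  7.25]
11.5167 [-0.27  0.42 -2.61] 37.13966465130658 [595.13 194.3  189.  ]
```

View pics/w4.png

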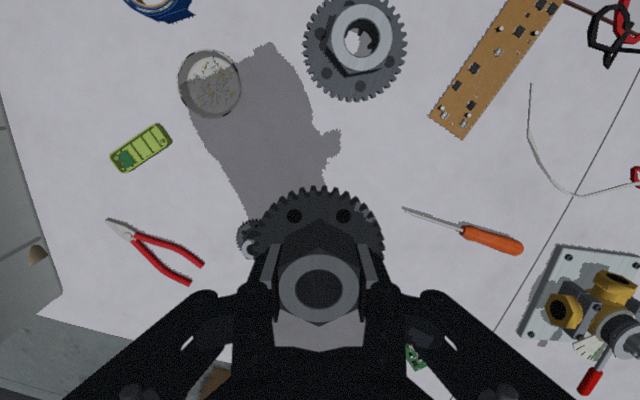

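View pics/s4.png

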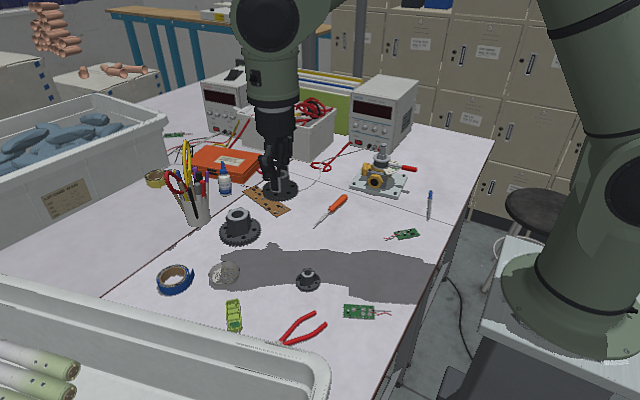

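The gear is held level by its hub flats (hub ring at about (319,288)), and the wrist force shows its weight. I'll check its offset in the hand, then move over the stem.

Run:
```python
from h import *
np.set_printoptions(precision=2,suppress=True)
c=load('w4'); g=cv2.cvtColor(c['image'],cv2.COLOR_BGR2GRAY)
m=((g>75)&(g<190)).astype(np.uint8); m[:250]=0;m[325:]=0;m[:,:275]=0;m[:,362:]=0
bore=(g<60).astype(np.uint8); n,l,st,ce=cv2.connectedComponentsWithStats(bore[268:312,297:342])
print([ (ce[i]+[297,268],st[i,4]) for i in range(1,n) if st[i,4]>100])
print(onplane(c,[[319,288]],218.8)-[595.13,194.3,0], 'rim spots mid', onplane(c,[[294,216],[343,216]],184.8)-[595.13,194.3,0])
R=Rt(-52.3)
movel([525,-120,195],R,max_speed=220)
movel([*AX,190],R,max_speed=150)
wait(.2);s=read_state(); print(s['time'],s['ft_force'],s['torque'],s['eef_pos'],s['qpos'])
snap('wrist','w5');snap('side','s5')
c=load('s5'); u,v=proj(c,[*AX,140])[0].astype(int); cv2.imwrite('pics/s5c.png',cv2.resize(c['image'][v-60:v+60,u-70:u+70],None,fx=5,fy=5,interpolation=cv2.INTER_CUBIC))
```

```text
[(array([318.68, 288.92]), np.int32(1465))]
[[ -0.01  -0.13 218.8 ]] rim spots mid [[ 17.72  19.21 184.8 ]
 [ 25.12  -6.74 184.8 ]]
14.175 [ 0.48 -0.04 -3.15] [0.05 0.01 0.  ] [ 527.59 -208.22  190.16] [ 0.66  0.52 -0.54  1.78  0.33  0.93 -0.93]
```

View pics/s5c.png

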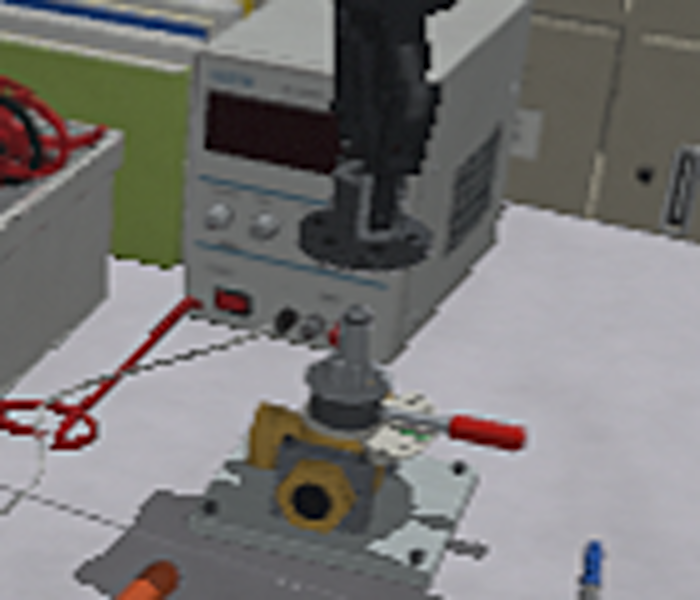

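View pics/w5.png

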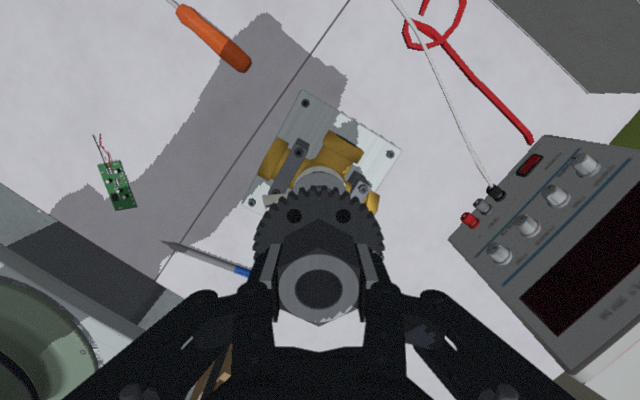

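The gear is over the stem and aligned in the hand to about 0.2 mm. Lowering over the pilot with a guard.

Run:
```python
from h import *
np.set_printoptions(precision=2,suppress=True)
R=Rt(-52.3)
def st(l):
    s=read_state(); print(l,round(s['time'],2),s['ft_force'],s['torque'],s['eef_pos'],round(s['finger_gap'],1)); return s
movel([*AX,165],R,max_speed=60); st('a')
h=movel([*AX,125],max_speed=40,guard=8); st(h)
if not h:
    h=movel([*AX,112],max_speed=25,guard=10); st(h)
```

```text
a 14.84 [-0.9  -0.12 -1.88] [ 0.   -0.01  0.05] [ 527.38 -209.11  164.79] 37.4
False 15.99 [ 0.98 -0.45 -1.66] [-0.09  0.01 -0.  ] [ 527.55 -209.22  125.26] 37.1
False 16.66 [-0.01 -0.51 -2.68] [-0.01 -0.01 -0.01] [ 527.42 -209.17  111.99] 37.3
```

It meshed at the first try with no force: the underside is at about 98 mm, below the spline tops at 106. Now pressing home.

Run:
```python
from h import *
np.set_printoptions(precision=2,suppress=True)
def st(l):
    s=read_state(); print(l,round(s['time'],2),s['ft_force'],s['torque'],s['eef_pos'],round(s['finger_gap'],1)); return s
for z in (107,105,103,101.5):
    h=movel([*AX,z],max_speed=25,guard=25); st((z,h))
for z in (100.5,99.5,98.5,97.5):
    h=movel([*AX,z],max_speed=10,guard=25); wait(.2); s=st((z,h))
    if h or s['ft_force'][2]>28: break
```

```text
(107, False) 17.01 [-0.26 -0.33 -1.8 ] [-0.03 -0.01  0.02] [ 527.31 -209.12  106.82] 37.1
(105, False) 17.26 [-0.06 -0.07  2.45] [-0.01  0.01  0.02] [ 527.58 -209.24  105.15] 37.5
(103, False) 17.51 [ 0.22 -0.23  3.81] [ 0.03 -0.08 -0.02] [ 527.61 -209.25  103.09] 37.4
(101.5, False) 17.76 [1.4  0.55 5.11] [-0.01 -0.03 -0.03] [ 527.6  -209.23  101.64] 37.1
(100.5, False) 18.21 [-0.12  0.95  5.87] [-0.   -0.03 -0.02] [ 527.57 -209.26  100.72] 37.0
(99.5, False) 18.66 [-1.87 -0.21 11.66] [0.19 0.45 0.05] [ 527.64 -209.24  100.01] 37.3
(98.5, False) 19.11 [-6.22  1.81 28.33] [ 0.62  1.78 -0.03] [ 527.79 -209.27   99.88] 37.2
```

The force rises steeply at TCP z of about 100 mm, the expected hard stop (spring only before that). Checking the lever and the fit in pictures.

Run:
```python
from h import *
np.set_printoptions(precision=2,suppress=True)
c=snap('side','s6'); u,v=proj(c,[*AX,110])[0].astype(int); a=cv2.resize(c['image'][v-50:v+50,u-65:u+65],None,fx=5,fy=5,interpolation=cv2.INTER_CUBIC); cv2.imwrite('pics/s6c.png',a)
t=snap('top','t6'); im=t['image'];cv2.imwrite('pics/t6c.png',cv2.resize(im[170:260,400:490],None,fx=6,fy=6,interpolation=cv2.INTER_CUBIC))
w=snap('wrist','w6')
def red(c,x0,x1,y0,y1,n):
    hsv=cv2.cvtColor(c['image'],cv2.COLOR_BGR2HSV)
    m=(((hsv[...,0]<8)|(hsv[...,0]>172))&(hsv[...,1]>150)&(hsv[...,2]>60)).astype(np.uint8); b=np.zeros_like(m); b[y0:y1,x0:x1]=1; m*=b
    k,l,st,ce=cv2.connectedComponentsWithStats(m)
    if k<2: print(n,'none');return
    i=1+np.argmax(st[1:,4]); ys,xs=np.nonzero(l==i); r=cv2.minAreaRect(np.c_[xs,ys].astype(np.float32)); Q=onplane(c,cv2.boxPoints(r),76); P=onplane(c,[r[0]],76)[0]
    e=[Q[1]-Q[0],Q[2]-Q[1]]; e=max(e,key=lambda q:np.hypot(*q[:2]))
    d=P[:2]-AX; print(n,r,P,np.degrees(np.arctan2(d[1],d[0]))%360,np.hypot(*d),'axis',np.degrees(np.arctan2(e[1],e[0]))%180)
red(c,u,u+50,v-20,v+40,'side'); red(load('s5'),u,u+50,v-20,v+40,'side before'); red(t,400,480,200,260,'top')
s=read_state(); print(s['time'],s['ft_force'],s['eef_pos'])
```

```text
side ((408.8653869628906, 168.17306518554688), (14.31647777557373, 4.3145551681518555), 11.309932708740234) [ 441.78 -217.04   76.  ] 185.23502488853111 85.97908328180857 axis 8.202587997763032
side before ((408.8653869628906, 168.17306518554688), (14.31647777557373, 4.3145551681518555), 11.309932708740234) [ 441.78 -217.04   76.  ] 185.23502488853111 85.97908328180857 axis 8.202587997763032
top ((448.0999755859375, 239.1999969482422), (16.263456344604492, 4.949747562408447), 81.8698959350586) [ 444.32 -220.94   76.  ] 188.04136833931196 83.90311408532065 axis 8.319199490329481
19.2583 [-7.08  2.42 29.23] [ 527.78 -209.26   99.87]
```

View pics/s6c.png

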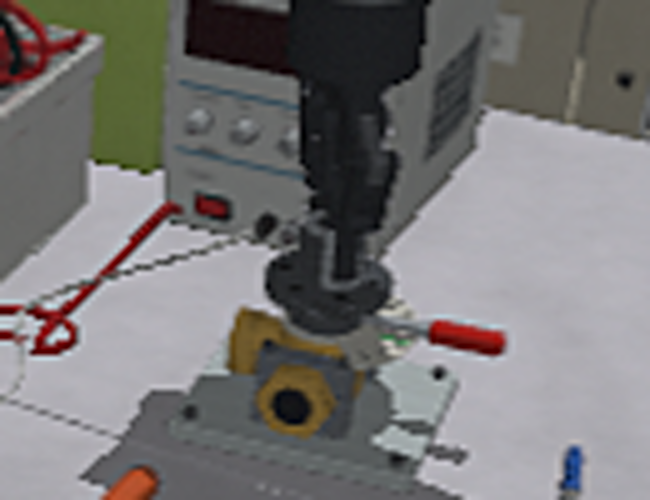

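View pics/w6.png

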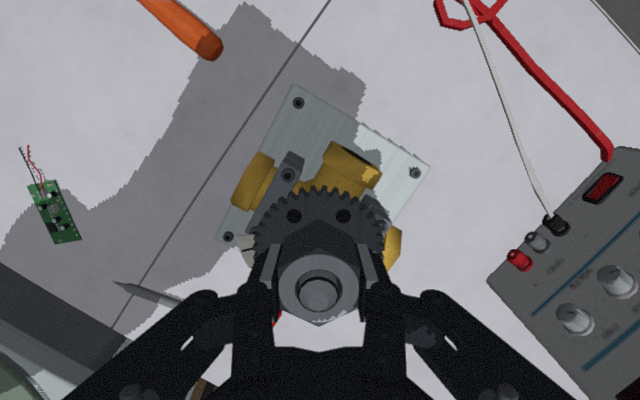

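View pics/t6.png

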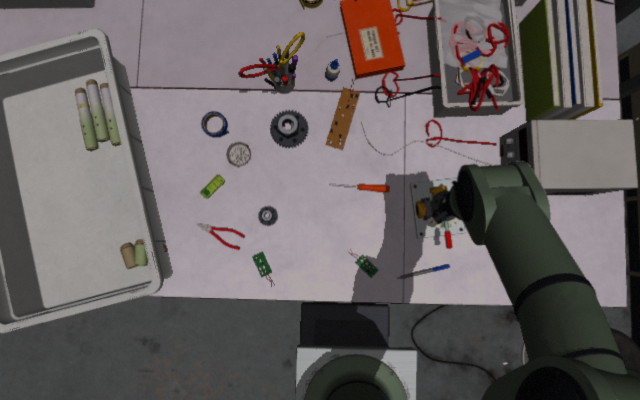

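Run:
```python
from h import *
np.set_printoptions(precision=1,suppress=True)
w=load('w6'); 
for n,p in(('tip',[(318,293),(322,290),(316,296)]),('hub top',[(292,292),(346,292),(319,263),(298,272)])): print(n,bydepth(w,p)[:,2])
w=load('w4'); print('w4 hub minus tcp',bydepth(w,[(292,292),(346,292),(319,263)])[:,2]-189)
s=read_state(); print(s['time'],s['ft_force'],s['eef_pos'],s['finger_gap'])
```

```text
tip [139.3 137.4 139.8]
hub top [131.  130.8 130.3 130.9]
w4 hub minus tcp [31.1 31.4 30. ]
19.2583 [-7.1  2.4 29.2] [ 527.8 -209.3   99.9] 37.390860659435894
```

The tip is 8 mm above the hub top, as it should be fully home. The lever hasn't moved and the push is steady at 29 N, so I'm handing in.

```bash
python3 -c "
from h import *
print(finish_job()); s=read_state(); print(s['time'],s['ft_force'],s['eef_pos'])"
```

```text
the job is handed in; nothing more can be done
None
the job is handed in; nothing more can be done
```

The job is handed in. The lever is at mid position and the middle gear is on the stem, meshed and held fully down. It took about 19 s of the 61 s allowed.

- **Lever:** I gripped it, turned it anticlockwise from 170° to the fixture's -x at 187.7°, and let go. The wrist camera then read 187.74°. With the gear home, the top camera read about 188° and the side view was unchanged.
- **Gear:** I used the middle one (rim measured 76 mm), held by its hub flats. The splines meshed at the first try with no measurable force.
- **Fully home:** The force rose with the washer's spring, then steeply at the expected height. The hub top measured about 131 mm and the stem tip about 139 mm, each about 1 mm above the given 130 and 138. The 8 mm between them is right for fully home.
- **Holding:** At hand-in the arm was pressing down with about 29 N, with about 7 N sideways. The gear was still gripped and the stem tip stood clear above the hub.
- **Bystanders:** The screwdriver, cutters and boards look unmoved in the last top view.

The side camera put the lever at 185.2°, about 2.5° off the other two. It gave exactly the same reading before and after the gear went on. I put that down to its steep view and calibration, as both other cameras agree on mid position.

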